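# Dock a rearing tub until its latch clicks

## Task

Take the loose rearing tub by its handle and slide it, port end first, into the empty dock until the sprung latch tongue clicks up in front of it and it can no longer slide back out, then let go. There is a live animal in it: keep the tub level, ease it in without jamming or ramming it against the dock, and leave the other things on the bench where they are.

Things in the scene. Friction and masses are not known exactly. Their poses are not given: they have to be found in the camera images.
- dock: The empty bench dock: an open-topped aluminium channel, base 305 x 118 mm (an identical dock beside it already holds a tub). Origin on the bench under the middle of a docked tub; x is the way a tub slides in, z up. The tub runs on two white skids, tops at z = 22 mm from x = -105 mm on; a lead-in slope before them reaches down 8 mm at x = -118 mm.
- dock_mouth (a point): Middle of the mouth at skid-top height, dock x = -90 mm. Here the side plates are flared to y = +-64 mm; they narrow to y = +-54 mm at x = -64 mm (2 mm play beside the 104 mm lid) and run on straight to x = 78 mm.
- dock_lip (a point): Front inner corner of one lip (dock x = -64, y = 46, z = 97 mm). The side plates' tops are turned in to lips that reach over the lid's edges, undersides at z = 97 mm, 3 mm above the lid of a tub on the skids; nearer the mouth they turn up. So a tub enters only from the mouth, level and low.
- dock_rear (a point): Top front edge of the grey fan box closing the dock's far end (dock x = 122, z = 90 mm). Before it, on a latch strip between the skids, are a sprung air nozzle (24 mm across, 57 mm up) and two rubber bumpers. The strip is bolted through slots up to 18 mm nearer or farther, so home must be felt: a latched tub's centre rests at dock x = -18 to 18 mm.
- latch (a joint): Sprung steel tongue on that strip, 26 mm wide, hinged at dock x = -101 mm, its tip at x = -65 mm (both +-18 mm), 7 mm above the skids. In rad: 0 up, 0.15 to 0.2 under a tub. The tub rides over it with 1 to 3 N; the last 11 mm also press in the nozzle, 4 to 8 N in all. It clicks up as the tub's near end clears the tip; 3.5 mm on are hard bumpers, to be met with under 18 N.
- tub_center (a point): Centre of the loose rearing tub, 36 mm above its underside: clear, with soil in it, body 130 x 96 x 66 mm (x, y, z), lid 138 x 104 mm, its top 72 mm above the underside, purple clips on both ends, 0.3 to 0.55 kg. It stands on the bench. x along its length towards the port end, z up.
- tub_handle (a point): Centre of the bar of the tub's grey handle, which stands across the lid: the bar runs along the tub's y, 68 mm long, 12 mm thick along x, 14 mm high; this point is 97 mm above the tub's underside and 25 mm above the lid. Pinch it from above with one finger before and one behind it (closing along the tub's x).
- tub_port (a point): Centre of the round black air port in the tub's +x end face (65 mm from the centre, 35 mm above the underside). This end goes in first and meets the nozzle.
- tub: The same loose tub; origin at the centre of its underside, axes as for its centre.
- dish: Bystander to leave alone: small pink water dish, 42 mm across; origin under its middle.
- vial: Bystander to leave alone: small clear capped vial, 24 mm across, 50 mm high; origin under its middle.
- forceps: Bystander to leave alone: long steel forceps lying flat; origin under its middle.
- brush: Bystander to leave alone: small brush lying flat; origin under its middle.
- spare_lid: Bystander to leave alone: spare clear lid lying flat, 138 x 104 mm; origin under its middle.
- nursery_box: Bystander to leave alone: small clear lidded box of sand without handle, 106 x 81 x 51 mm; origin under its middle.
- mister: Bystander to leave alone: white bottle, 68 mm across, 170 mm high; origin under its middle.

How it is judged:
On the way:
1. the tub is on the dock's skids, between the side plates, holding the latch tongue pressed down (x of tub_center in the frame of dock above -0.1 m and value of joint latch above 0.1 rad), for 0.1 s.
At the end, for the whole second after the job is handed in: The tub is in the empty dock, port end inside, flat on the skids (within 2 mm and 1.4 degrees), centred within 6 mm, the latch tongue up in front of it (under 0.03 rad), at rest and released (value of joint latch below 0.03 rad and x of tub_port in the frame of dock above 0.04 m and y of tub_center in the frame of dock between -0.006 and 0.006 m and z of tub_center in the frame of dock between 0.055 and 0.06 m and angle between tub_center's own z axis and vertical below 0.025 rad and linear speed of tub below 0.01 m/s); the robot touches nothing.
It fails at once if the tub is tilted by more than 20 degrees (angle between tub_center's own z axis and vertical above 0.35 rad).
It fails at once if the tub is rammed against the bumpers at the end of the dock with more than 18 N, or pressed against the dock itself with more than 30 N (contact force between tub and bumpers above 18 N or contact force between tub and dock above 30 N).
It fails at once if a bystander is moved by more than 30 mm (distance of any of dish, vial, forceps, brush, spare_lid, nursery_box, mister from where it was at the start of the episode above 0.03 m).
It also fails if it takes over 54 s, if anything falls off the work surface, if the arm or the gripper's body presses on something with over 40 N, if the wrist force passes 120 N, or if a joint passes its speed limit or range.

## Robot

A 6-joint arm with a two-finger parallel gripper is mounted at the origin on the work surface. World frame = base frame: x ahead of the robot, y to its left, z up, the work surface at z = 0. Lengths are in m, angles in rad, forces in N, time in s.
With the tool pointing down it reaches from about 0.3 to 0.875 m from the base axis. Payload 6.4 kg.
Tool frame: the origin (TCP) lies midway between the tips of the shut fingers; the grasp point (between the pads) lies 19 mm behind it; x points along the fingers, y is the direction in which the jaws open and shut, and the axes are right-handed (so a half turn about x gives the same grasp; the last joint's range is limited). The gripper opens to 85 mm and grips with 20 to 120 N. Pads are 22 mm wide; open, the fingers measure 114 mm over their backs; the gripper's body (76 mm by 85 mm) begins 54 mm behind the grasp point. The pads swing forward as they close: fully open they stand 13 mm farther back than shut.
Start: joints at [0.98, 0.181, 1.607, -0, 1.354, -0.206], TCP at [0.216, 0.533, 0.231] pointing down, gripper open.
Joint ranges: [-2.99, 2.99], [-0.89, 2.07], [0.3, 2.58], [-1.14, 4.28], [0, 2.63], [-3.12, 3.12]. Speed limits (rad/s): [2.57, 2.57, 3.01, 3.14, 3.14, 3.14].

## Interface

Orientations are given as a unit quaternion [w, x, y, z].
In Python, from bench import ctrl gives the robot as it stands.
- The arm moves only by the tool step_arm, never from a script. Its argument "motion" is a list of rows, each a list of 7 numbers: the shift along the tool's x, y, z in mm, then the turn, a rotation vector about the tool's x, y, z in degrees, then the closure in counts, from 0 (fully open) to 255 (shut). In form: [[tx, ty, tz, rx, ry, rz, hand], ...]. A call has 1 to 10 rows; each row is the pose to reach, as a shift and turn from the pose commanded when the call began, along the tool's axes at that moment; what a row does not reach only later rows make up. A row lasts 1/8 s, in which the tool goes at most 62.5 mm and 10.7 degrees, less where a joint would pass 70% of its speed; a pose out of reach is approached as far as the arm can. A call with a gripper value outside its range is refused whole. The fingers move at their own pace and stop on an object; the grip force is fixed at half the most. Time passes only in rows, so rows that repeat a pose let the fingers close. It gives the time, the measured TCP pose, the force and the opening at its end, in the units of the state.
- ctrl.get_obs(): the state, without advancing time (a new reading comes with each control period).
- ctrl.camera(name): name is "scene" or "top"; returns (picture, depth): 480x640x3 uint8, red, green, blue; 480x640 float32, m along the optical axis (not along the pixel's ray), 0 where there is no reading.
- ctrl.camera_info(name): a dict with "fx", "fy", "cx", "cy" (pixels), "T" (4x4, takes a point from camera to world coordinates). Camera axes: x right, y down, z forward; pixel columns grow to the right and rows downward; lengths in m; the calibration is good to about 2 mm. A picture is of the moment at which its call begins. camera_info takes no time and is no camera call.
- ctrl.hand_in(): hands the job in, once; it reports no verdict.
The state is a dict: "time_s": time; "q": joint angles; "dq": joint speeds; "joint_efforts": joint torques, N m; "eef_pos": TCP position; "eef_rot": TCP orientation; "wrist_force": force on the tool from outside, world axes, zero at the start; "torque": the same for the moment, N m; "opening": opening from 0.0 (shut) to 1.0 (fully open).
Only numpy, scipy, OpenCV 4.12 (cv2) and the standard library are available. Lean on these libraries where they do the work, as an engineer would, in place of code of your own. Each camera call takes 0.05 s, during which the arm holds its last target. There are 200 camera calls.

## Working session

There is one attempt and no reset: what is moved stays moved. The work goes in short steps, Python scripts to look and compute and a tool call to move; the robot and the scene stay as the last step left them, time stands still between calls to the robot, and variables do not carry over. Pictures are saved under pics/ and viewed, about 8 in all and at most 12, crops included, and the job is handed in when it is done.

Besides the shell and the picture viewer there is one more tool, called after "Emit:" by a JSON object that holds its "api" and its "payload". step_arm: Moves the arm, as the interface text tells. Its arguments: {"type":"object","properties":{"motion":{"type":"array","items":{"type":"array","items":{"type":"number"}}}},"required":["motion"]}

```bash
mkdir -p pics; python3 - <<'E'
from bench import ctrl
import cv2,numpy as np
for n in("scene","top"):
    p,d=ctrl.camera(n); cv2.imwrite(f"pics/{n}0.png",p[:,:,::-1]); np.savez(f"{n}0.npz",p=p,d=d)
    i=ctrl.camera_info(n); print(n,i["fx"],i["cx"],i["cy"],np.round(i["T"],3).tolist())
o=ctrl.get_obs(); print(o)
E
```

```text
scene 555.1324332443039 322.40669574528675 234.96991097059853 [[-0.821, 0.33, -0.465, 1.289], [0.57, 0.474, -0.671, 1.073], [-0.001, -0.816, -0.578, 1.015], [0.0, 0.0, 0.0, 1.0]]
top 568.4660236764524 318.28273059620483 249.9874757054518 [[0.006, -0.99, 0.138, 0.33], [-1.0, -0.008, -0.018, 0.014], [0.019, -0.138, -0.99, 1.466], [0.0, 0.0, 0.0, 1.0]]
{'time_s': 0.1, 'q': array([ 9.79681474e-01,  1.81445308e-01,  1.60786792e+00, -3.12623525e-05,
        1.35379995e+00, -2.06310414e-01]), 'dq': array([-0.00032046, -0.00161112, -0.0013762 , -0.00096257,  0.00111552,
       -0.00119983]), 'joint_efforts': array([ 2.12526006e-04, -4.45880091e+01, -3.52237952e+01, -3.56679720e-04,
        4.16492665e-03, -1.01334092e-05]), 'eef_pos': array([0.21556962, 0.53254783, 0.23050567]), 'eef_rot': array([ 0.69386054,  0.13470908,  0.69425807, -0.1357083 ]), 'wrist_force': array([ 0.1155479 , -0.29195931,  0.03831733]), 'torque': array([-0.01434356, -0.03538294, -0.03620791]), 'opening': 0.9974727665380374}
```

View pics/top0.png

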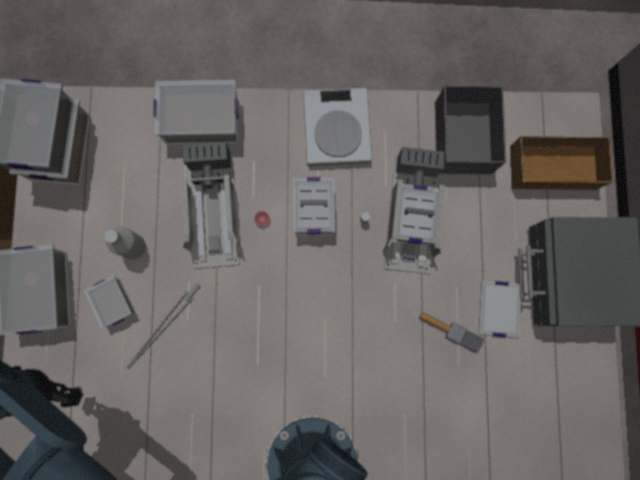

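View pics/scene0.png

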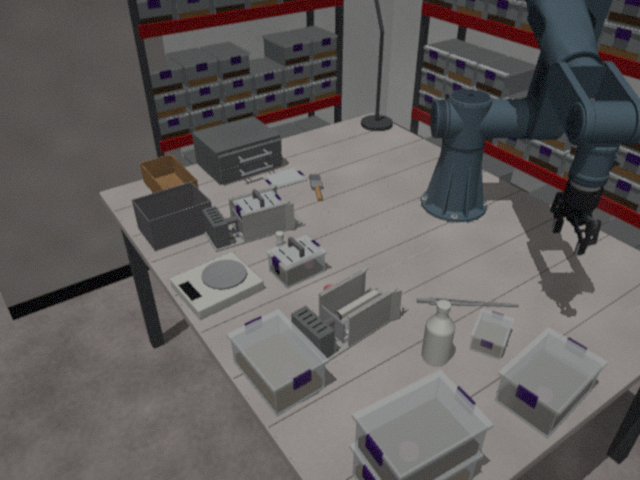

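Top view: the empty dock is at about (210,215) with its fan at (206,155) and mouth at (214,265). The loose tub is at (314,205) and the vial at (365,218). I'll zoom in to find the port end.

```bash
python3 - <<'E'
import cv2,numpy as np
t=cv2.imread("pics/top0.png");s=cv2.imread("pics/scene0.png")
a=cv2.resize(t[135:285,170:350],None,fx=4,fy=4,interpolation=2)[:, :]
b=cv2.resize(s[225:295,255:335],None,fx=5,fy=5,interpolation=2)
c=cv2.resize(s[260:360,285:405],None,fx=3.33,fy=3.33,interpolation=2)
a=cv2.resize(a,(400,333))
o=np.zeros((600,800,3),np.uint8)
t2=cv2.resize(t[135:285,170:350],(720,600),interpolation=2)
o1=np.clip(t2*1.6,0,255).astype(np.uint8)
cv2.imwrite("pics/a.png",o1)
o[:350,:400]=b;o[:333,400:800]=c[:333,:400]
cv2.imwrite("pics/b.png",np.clip(o*1.6,0,255).astype(np.uint8)[:350])
E
```

```text
(no output)
```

View pics/a.png

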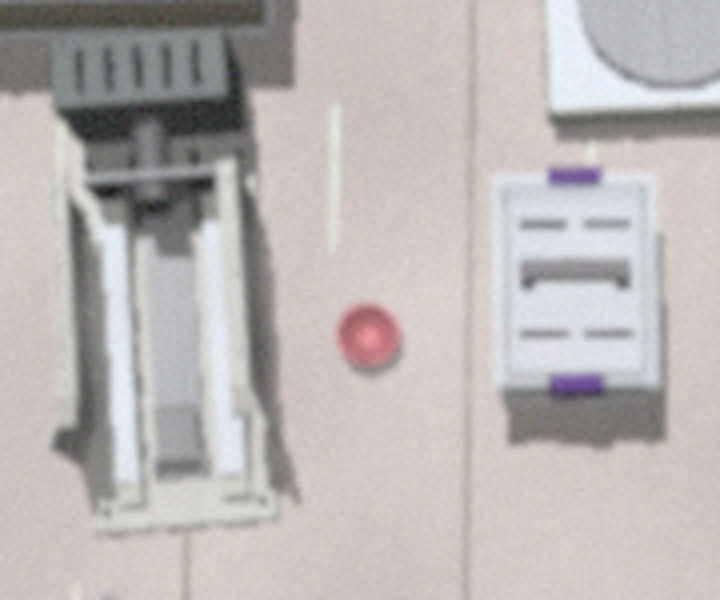

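View pics/b.png

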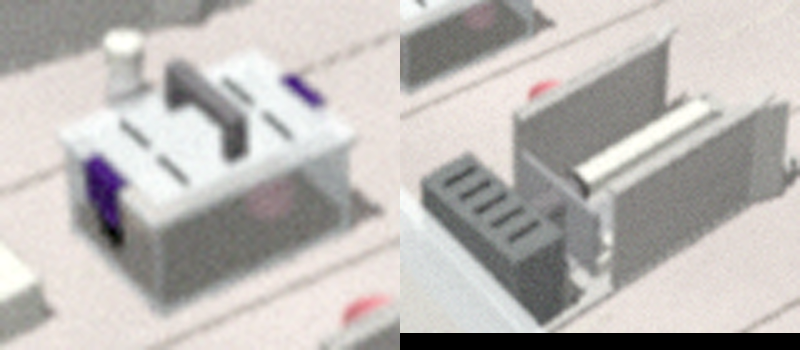

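Black port seen under the clip on the end facing +x, so the tub already points the right way, along the dock's direction. Now I'll measure.

```bash
cat > h.py <<'E'
import numpy as np,cv2
from bench import ctrl
def ray(n,uv,z):
    i=ctrl.camera_info(n);T=np.array(i["T"]);uv=np.atleast_2d(uv).astype(float)
    d=np.c_[(uv[:,0]-i["cx"])/i["fx"],(uv[:,1]-i["cy"])/i["fy"],np.ones(len(uv))]@T[:3,:3].T
    o=T[:3,3];return o+d*((z-o[2])/d[:,2])[:,None]
def cloud(n,d):
    i=ctrl.camera_info(n);T=np.array(i["T"]);v,u=np.mgrid[:480,:640]
    P=np.stack([(u-i["cx"])/i["fx"]*d,(v-i["cy"])/i["fy"]*d,d],-1)
    return P@T[:3,:3].T+T[:3,3]
E
python3 - <<'E'
from h import *
z=np.load("top0.npz");p,d=z["p"].astype(int),z["d"]
P=cloud("top",d)
g=cv2.GaussianBlur(z["p"],(3,3),0).astype(int)
m=((g[...,2]>=g[...,0]+2)&(g.sum(2)>330)).astype(np.uint8)
sub=np.zeros_like(m);sub[175:265,185:240]=m[175:265,185:240]
k,l,s,c=cv2.connectedComponentsWithStats(sub)
for j in range(1,k):
    if s[j,4]>60:
        ys,xs=np.where(l==j);W=ray("top",np.c_[xs,ys],.022)
        r=cv2.minAreaRect(W[:,:2].astype(np.float32)*1000)
        vx=cv2.fitLine(W[:,:2].astype(np.float32),2,0,.01,.01).ravel()
        print("skid",s[j],np.round(r[0],1),np.round(r[1],1),r[2],"yaw",np.degrees(np.arctan2(vx[1],vx[0])),"depthz",np.median(P[l==j][:,2]))
# lid by height
h=P[...,2];mm=np.zeros_like(m);mm[170:245,285:345]=((abs(h-.072)<.008))[170:245,285:345]
ys,xs=np.where(mm);W=ray("top",np.c_[xs,ys],.072);r=cv2.minAreaRect(W[:,:2].astype(np.float32)*1000);print("lid",r,np.median(h[mm>0]))
mm=np.zeros_like(m);mm[170:245,285:345]=(h>.085)[170:245,285:345]&(h<.13)[170:245,285:345]
ys,xs=np.where(mm);W=ray("top",np.c_[xs,ys],.104);r=cv2.minAreaRect(W[:,:2].astype(np.float32)*1000);print("handle",r,mm.sum())
# fan box top
mm=np.zeros_like(m);mm[135:170,175:235]=((abs(h-.09)<.008))[135:170,175:235]
k,l,s,c=cv2.connectedComponentsWithStats(mm);j=1+np.argmax(s[1:,4]);ys,xs=np.where(l==j);W=ray("top",np.c_[xs,ys],.09);r=cv2.minAreaRect(W[:,:2].astype(np.float32)*1000);print("fan",r,s[j])
# purple clips of loose tub
pm=(p[...,2]>p[...,1]+25);pm[:170]=0;pm[245:]=0;pm[:,:290]=0;pm[:,345:]=0
for a in(slice(170,200),slice(215,245)):
    q=np.zeros_like(m);q[a]=pm[a];ys,xs=np.where(q);print("clip",ray("top",[xs.mean(),ys.mean()],.072)*1000)
#front edge points, lips: plates' top z~0.1
print("front edge",ray("top",[[170+100/4,135+527/4],[170+275/4,135+515/4]],.004)*1000)
print("skidfront",ray("top",[[170+128/4,135+486/4],[170+233/4,135+479/4]],.02)*1000)
W=P[150:275,180:245];w=W[(W[...,2]>.088)&(W[...,2]<.12)]*1000
x=w[:,0];
for x0 in range(640,900,20):
    q=w[(x>=x0)&(x<x0+20)];print(x0,np.round(np.sort(q[:,1])[[0,-1]]) if len(q) else None,len(q))
E
```

```text
skid [194 189  11  67 464] [602.7 294.2] [174.2  19.1] 5.830845832824707 yaw 5.764246 depthz 0.023331713212071614
skid [220 190  12  64 358] [604.  229.3] [166.3  20. ] 7.257357120513916 yaw 6.7364182 depthz 0.02332495599019746
skid [207 195  13  41 345] [620.5 260.9] [107.3  26.2] 5.143022537231445 yaw 6.1674414 depthz 0.011018515253852668
lid ((641.089599609375, 1.6021499633789062), (143.24453735351562, 103.24382781982422), 0.6152446269989014) 0.07446493684214939
handle ((659.7977905273438, 9.384891510009766), (76.91361999511719, 70.0093765258789), 15.894828796386719) 179
fan ((766.8975219726562, 274.470703125), (48.98313903808594, 111.10211944580078), 5.269352912902832) [182 141  46  22 812]
clip [[706.45210918   2.81666233  72.        ]]
clip [[5.73316349e+02 4.77620864e-01 7.20000000e+01]]
front edge [[487.7451164  305.34778408   4.        ]
 [496.38768338 193.13536561   4.        ]]
skidfront [[512.47209282 285.28608084  20.        ]
 [517.51631859 218.5456305   20.        ]]
640 [206. 324.] 89
660 [207. 325.] 91
680 [209. 326.] 77
700 [212. 223.] 15
720 None 0
740 [220. 328.] 218
760 [221. 328.] 192
780 None 0
800 None 0
820 None 0
840 None 0
860 None 0
880 None 0
```

```bash
cat >> h.py <<'E'
from scipy.spatial.transform import Rotation as R
def go(pos,yaw):
    """shift (mm, tool axes) and turn (deg) to TCP pos (mm), jaws along +-yaw(deg)"""
    o=ctrl.get_obs();q=o["eef_rot"];A=R.from_quat(q[[1,2,3,0]]);a=A.as_matrix()
    print("t",o["time_s"],"tcp",np.round(o["eef_pos"]*1000,1),"tool x",np.round(a[:,0],4),"y",np.round(a[:,1],4),"F",np.round(o["wrist_force"],1),"q",np.round(o["q"],2))
    print("shift",np.round(a.T@(np.array(pos)-o["eef_pos"]*1000),1))
    for s in(0,180):
        y=np.radians(yaw+s);Y=np.array([np.cos(y),np.sin(y),0]);X=np.array([0,0,-1.]);B=np.c_[X,Y,np.cross(X,Y)]
        print("turn",s,np.round(np.degrees(R.from_matrix(a.T@B).as_rotvec()),2))
E
python3 - <<'E'
from h import *
print(ray("top",[314.25,202.3],.104)*1000)
go([641,2,180],0.9); go([641,2,80],0.9)
E
```

```text
[[6.37729506e+02 3.37764924e-01 1.04000000e+02]]
t 0.1 tcp [215.6 532.5 230.5] tool x [-8.0e-04 -1.3e-03 -1.0e+00] y [ 0.3754  0.9269 -0.0015] F [ 0.1 -0.3  0. ] q [ 0.98  0.18  1.61 -0.    1.35 -0.21]
shift [  50.8 -332.   593.5]
turn 0 [6.705e+01 4.000e-02 9.000e-02]
turn 180 [-1.1295e+02 -9.0000e-02  4.0000e-02]
t 0.1 tcp [215.6 532.5 230.5] tool x [-8.0e-04 -1.3e-03 -1.0e+00] y [ 0.3754  0.9269 -0.0015] F [ 0.1 -0.3  0. ] q [ 0.98  0.18  1.61 -0.    1.35 -0.21]
shift [ 150.8 -331.8  593.5]
turn 0 [6.705e+01 4.000e-02 9.000e-02]
turn 180 [-1.1295e+02 -9.0000e-02  4.0000e-02]
```

Emit:
{"api": "step_arm", "payload": {"motion": [[0,-33,59,7,0,0,0],[5,-66,119,13,0,0,0],[10,-100,178,20,0,0,0],[15,-133,237,27,0,0,0],[20,-166,297,34,0,0,0],[25,-199,356,40,0,0,0],[30,-232,415,47,0,0,0],[35,-266,475,54,0,0,0],[40,-299,534,60,0,0,0],[45,-332,590,67,0,0,0]]}}

```text
time_s: 1.35
eef_pos: [0.606, 0.0442, 0.1898]
eef_rot: [0.503, 0.497, 0.503, -0.497]
wrist_force: [0.9, 0.8, 0.8]
opening: 1.0
```

```bash
python3 - <<'E'
from h import *
go([639.5,1.5,79],0.9)
E
```

```text
t 1.35 tcp [606.   44.2 189.8] tool x [-5.e-04  3.e-04 -1.e+00] y [ 9.999e-01  1.260e-02 -5.000e-04] F [0.9 0.8 0.8] q [-0.12  0.29  1.56  0.    1.29 -0.14]
shift [110.8  33.1  43.2]
turn 0 [-0.18 -0.02  0.03]
turn 180 [1.7982e+02 5.0000e-02 3.0000e-02]
```

Emit:
{"api": "step_arm", "payload": {"motion": [[0,0,0,0,0,0,0],[0,0,0,0,0,0,0]]}}

```text
time_s: 1.6
eef_pos: [0.6045, 0.0459, 0.1895]
eef_rot: [0.503, 0.496, 0.505, -0.496]
wrist_force: [-0.9, 0.7, 0.3]
opening: 0.995
```

```bash
python3 - <<'E'
from h import *
go([639.5,1.5,79],0.9)
E
```

```text
t 1.6 tcp [604.5  45.9 189.5] tool x [-1.9e-03  6.0e-04 -1.0e+00] y [ 0.9999  0.0164 -0.0019] F [-0.9  0.7  0.3] q [-0.12  0.29  1.56  0.    1.29 -0.14]
shift [110.4  34.5  45.1]
turn 0 [ 0.04 -0.04  0.11]
turn 180 [-1.7996e+02 -1.7000e-01 -6.0000e-02]
```

Emit:
{"api": "step_arm", "payload": {"motion": [[30,34.5,45,0,0,0,0],[30,34.5,45,0,0,0,0],[60,34.5,45,0,0,0,0],[85,34.5,45,0,0,0,0],[103,34.5,45,0,0,0,0],[110,34.5,45,0,0,0,0],[110,34.5,45,0,0,0,0]]}}

```text
time_s: 2.48
eef_pos: [0.6403, 0.0021, 0.0806]
eef_rot: [0.504, 0.496, 0.504, -0.496]
wrist_force: [0.6, 0.2, -0.7]
opening: 0.998
```

Emit:
{"api": "step_arm", "payload": {"motion": [[0,0,0,0,0,0,150],[0,0,0,0,0,0,150],[0,0,0,0,0,0,255],[0,0,0,0,0,0,255],[0,0,0,0,0,0,255],[0,0,0,0,0,0,255]]}}

```text
time_s: 3.22
eef_pos: [0.6405, 0.0014, 0.0807]
eef_rot: [0.504, 0.496, 0.504, -0.496]
wrist_force: [-0.4, -0.5, 3.7]
opening: 0.128
```

```bash
python3 - <<'E'
from h import *
p,d=ctrl.camera("scene");q,_=ctrl.camera("top")
a=cv2.resize(p[200:300,230:350],(480,400),interpolation=2);b=cv2.resize(q[150:250,260:380],(480,400),interpolation=2)
cv2.imwrite("pics/g1.png",np.clip(cv2.resize(np.hstack([a,b]),(800,333))[:,:,::-1]*1.5,0,255).astype(np.uint8))
go([639.5,1.5,79],0.9);print(ctrl.get_obs()["opening"])
E
```

```text
t 3.325 tcp [640.5   1.4  80.7] tool x [ 3.e-04 -2.e-04 -1.e+00] y [9.999e-01 1.660e-02 3.000e-04] F [-1.3 -0.4  4.1] q [-0.18  0.48  1.54 -0.    1.12 -0.2 ]
shift [ 1.7 -1.  -0.1]
turn 0 [ 0.05  0.01 -0.02]
turn 180 [-1.7995e+02  2.0000e-02  2.0000e-02]
0.1268147042257575
```

View pics/g1.png

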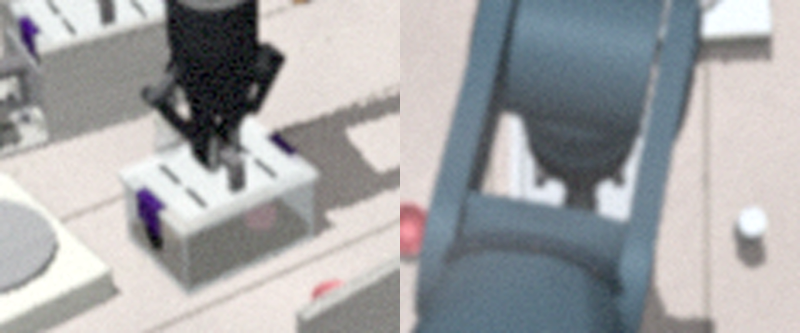

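Emit:
{"api": "step_arm", "payload": {"motion": [[-10,0,0,0,0,0,255],[-25,0,0,0,0,0,255],[-45,-15,0,0,0,0,255],[-50,-50,-5,0,0,0,255],[-50,-90,-25,0,0,0,255],[-50,-130,-50,-1,0,0,255],[-50,-170,-80,-2,0,0,255],[-50,-200,-115,-3,0,0,255],[-50,-211,-155,-4,0,0,255],[-50,-211,-190,-4.5,0,0,255]]}}

```text
time_s: 4.58
eef_pos: [0.4254, 0.1893, 0.1313]
eef_rot: [0.524, 0.476, 0.523, -0.475]
wrist_force: [0.9, -0.2, -4.0]
opening: 0.127
```

Emit:
{"api": "step_arm", "payload": {"motion": [[0,-3,-25,0,0,0,255],[0,-4,-45,0,0,0,255],[0,-4,-55,0,0,0,255],[0,-4,-55,0,0,0,255],[0,-4,-55,0,0,0,255]]}}

```text
time_s: 5.2
eef_pos: [0.4172, 0.2418, 0.1304]
eef_rot: [0.523, 0.476, 0.523, -0.476]
wrist_force: [0.0, -0.1, -5.2]
opening: 0.124
```

```bash
python3 - <<'E'
from h import *
p,d=ctrl.camera("scene");q,e=ctrl.camera("top");np.savez("m.npz",p=p,d=d,q=q,e=e)
a=p[250:410,290:450];b=q[130:330,150:310]
cv2.imwrite("pics/m1.png",np.clip(np.hstack([cv2.resize(a,(400,400)),cv2.resize(b,(400,500))[:400]])[:,:,::-1]*1.5,0,255).astype(np.uint8))
go([425,243,105],5.5);print(ctrl.get_obs()["opening"])
E
```

```text
t 5.3 tcp [417.2 241.7 130.3] tool x [-0.e+00 -2.e-04 -1.e+00] y [ 9.956e-01  9.410e-02 -1.000e-04] F [ 0.2 -0.3 -3.9] q [ 0.28  0.09  1.93 -0.    1.12  0.18]
shift [25.3  7.8 -0.6]
turn 0 [-0.1   0.01  0.  ]
turn 180 [ 1.799e+02  0.000e+00 -2.000e-02]
0.12914160545197093
```

View pics/m1.png

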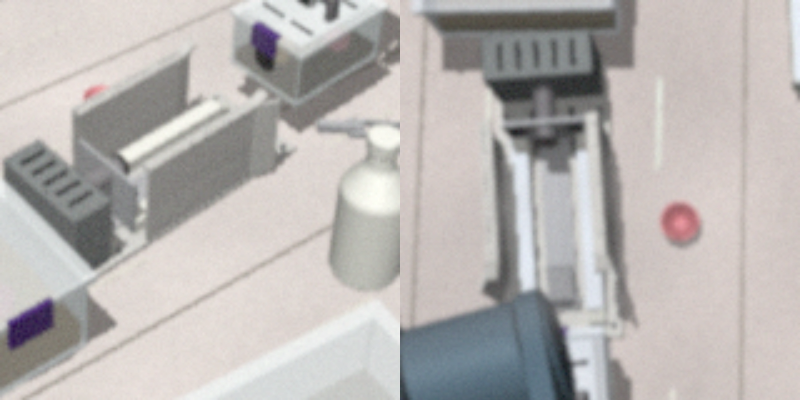

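```bash
python3 - <<'E'
from h import *
q=np.load("top0.npz")["p"];g=cv2.GaussianBlur(q,(3,3),0).astype(int)
m=((g[...,2]>=g[...,0]+2)&(g.sum(2)>330)).astype(np.uint8)
sub=np.zeros_like(m);sub[175:265,185:240]=m[175:265,185:240]
k,l,s,c=cv2.connectedComponentsWithStats(sub)
js=[j for j in range(1,k) if s[j,4]>300];js.sort(key=lambda j:c[j,0]);L,Rr=js[0],js[-1]
M=[]
for v in range(197,252):
    a=np.where(l[v]==L)[0];b=np.where(l[v]==Rr)[0]
    if len(a)and len(b): M.append(np.r_[ray("top",[[a.max()+.5,v],[b.min()-.5,v]],.022)[:,:2].ravel(),(a.max()-a.min()),(b.max()-b.min())])
M=np.array(M)*1000;print(np.round(M[::6]).astype(int).tolist())
for n,x,y in(("L",M[:,0],M[:,1]),("R",M[:,2],M[:,3]),("mid",(M[:,0]+M[:,2])/2,(M[:,1]+M[:,3])/2)):
    f=np.polyfit(x,y,1);print(n,np.degrees(np.arctan(f[0])),np.polyval(f,[500,600,700]),np.std(y-np.polyval(f,x)))
E
```

```text
[[667, 291, 668, 242, 6000, 3000], [652, 288, 652, 242, 7000, 4000], [636, 288, 636, 239, 6000, 3000], [620, 287, 620, 238, 6000, 4000], [604, 284, 605, 238, 7000, 4000], [589, 284, 589, 238, 6000, 5000], [573, 283, 573, 235, 6000, 4000], [557, 280, 558, 232, 7000, 6000], [542, 280, 542, 231, 6000, 7000], [526, 279, 527, 231, 6000, 7000]]
L 5.364503514560265 [275.50468162 284.89496176 294.28524189] 0.8428603297918675
R 5.037385080983182 [228.10697318 236.92159201 245.73621083] 0.781657741364042
mid 5.201035855719572 [251.80511794 260.90765375 270.01018956] 0.5568416611528866
```

Emit:
{"api": "step_arm", "payload": {"motion": [[7,0,-1,0.1,0,0,255],[16,1,-1.9,0.15,0,0,255],[24,2,-1.9,0.15,0,0,255],[26,2,-1.9,0.15,0,0,255],[26,2,-1.9,0.15,0,0,255],[26,2,-1.9,0.15,0,0,255]]}}

```text
time_s: 6.05
eef_pos: [0.419, 0.2445, 0.1046]
eef_rot: [0.523, 0.476, 0.523, -0.476]
wrist_force: [0.2, 0.1, -5.3]
opening: 0.125
```

```bash
python3 - <<'E'
from h import *
go([425,244.1,104],5.25)
E
```

```text
t 6.05 tcp [419.  244.5 104.6] tool x [ 4.e-04  1.e-04 -1.e+00] y [9.957e-01 9.250e-02 4.000e-04] F [ 0.2  0.1 -5.3] q [ 0.28  0.14  1.93 -0.    1.07  0.19]
shift [0.6 5.9 1. ]
turn 0 [ 0.06 -0.   -0.02]
turn 180 [-1.7994e+02  4.0000e-02 -0.0000e+00]
```

Emit:
{"api": "step_arm", "payload": {"motion": [[0.3,6,0.7,0,0,0,255],[0.3,14,0.7,0,0,0,255],[0.3,22,0.7,0,0,0,255],[0.3,30,0.7,0,0,0,255],[0.3,38,0.7,0,0,0,255],[0.3,46,0.7,0,0,0,255],[0.3,54,0.7,0,0,0,255],[0.3,60,0.7,0,0,0,255],[0.3,60,0.7,0,0,0,255]]}}

```text
time_s: 7.18
eef_pos: [0.4791, 0.2493, 0.104]
eef_rot: [0.523, 0.476, 0.523, -0.476]
wrist_force: [-0.3, -0.5, -4.9]
opening: 0.129
```

```bash
python3 - <<'E'
from h import *
p,d=ctrl.camera("scene");q,e=ctrl.camera("top");np.savez("m2.npz",p=p,d=d,q=q,e=e)
a=p[250:350,330:430];b=q[210:310,170:270]
cv2.imwrite("pics/m2.png",np.clip(np.hstack([cv2.resize(a,(400,400),interpolation=2),cv2.resize(b,(400,400),interpolation=2)])[:,:,::-1]*1.5,0,255).astype(np.uint8))
go([425,244.1,104],5.25);print(ctrl.get_obs()["torque"])
E
```

```text
t 7.275 tcp [478.4 249.3 103.9] tool x [-6.e-04 -1.e-04 -1.e+00] y [ 9.957e-01  9.240e-02 -6.000e-04] F [ 0.3  0.  -4.4] q [0.26 0.26 1.8  0.   1.09 0.17]
shift [ -0.1 -53.7   0.2]
turn 0 [0.05 0.   0.03]
turn 180 [-1.7995e+02 -5.0000e-02  1.0000e-02]
[-0.03501208  0.01642947 -0.01886174]
```

View pics/m2.png

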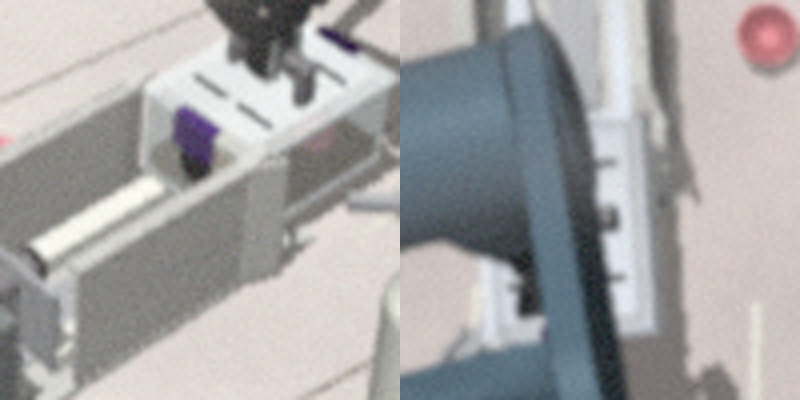

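Emit:
{"api": "step_arm", "payload": {"motion": [[0.3,4,0,0,0,0,255],[0.3,8,0,0,0,0,255],[0.3,12,0,0,0,0,255],[0.3,16,0,0,0,0,255],[0.3,20,0,0,0,0,255],[0.3,20,0,0,0,0,255]]}}

```text
time_s: 8.02
eef_pos: [0.4993, 0.2512, 0.1039]
eef_rot: [0.523, 0.477, 0.522, -0.476]
wrist_force: [0.3, -0.7, -2.4]
opening: 0.124
```

Emit:
{"api": "step_arm", "payload": {"motion": [[0.3,4,0,0,0,0,255],[0.3,8,0,0,0,0,255],[0.3,12,0,0,0,0,255],[0.3,16,0,0,0,0,255],[0.3,20,0,0,0,0,255],[0.3,20,0,0,0,0,255]]}}

```text
time_s: 8.78
eef_pos: [0.519, 0.253, 0.1035]
eef_rot: [0.523, 0.477, 0.522, -0.476]
wrist_force: [1.6, -0.9, -2.0]
opening: 0.128
```

```bash
python3 - <<'E'
from h import *
go([425,244.1,104],5.25);print(ctrl.get_obs()["torque"])
E
```

```text
t 8.775 tcp [519.  253.  103.5] tool x [ 6.e-04  1.e-04 -1.e+00] y [9.957e-01 9.230e-02 6.000e-04] F [ 1.6 -0.9 -2. ] q [ 0.25  0.33  1.7  -0.    1.11  0.16]
shift [ -0.6 -94.4   0.2]
turn 0 [ 0.04 -0.   -0.03]
turn 180 [-1.7996e+02  5.0000e-02 -1.0000e-02]
[ 0.01901778 -0.21857456 -0.01178519]
```

Emit:
{"api": "step_arm", "payload": {"motion": [[0.3,5,0,0,0,0,255],[0.3,10,0,0,0,0,255],[0.3,15,0,0,0,0,255],[0.3,20,0,0,0,0,255],[0.3,20,0,0,0,0,255]]}}

```text
time_s: 9.4
eef_pos: [0.5391, 0.2549, 0.1032]
eef_rot: [0.523, 0.477, 0.522, -0.476]
wrist_force: [-0.2, -0.1, -2.2]
opening: 0.123
```

Emit:
{"api": "step_arm", "payload": {"motion": [[0.2,5,0,0,0,0,255],[0.2,10,0,0,0,0,255],[0.2,15,0,0,0,0,255],[0.2,20,0,0,0,0,255],[0.2,20,0,0,0,0,255]]}}

```text
time_s: 10.02
eef_pos: [0.559, 0.2567, 0.103]
eef_rot: [0.523, 0.477, 0.522, -0.476]
wrist_force: [0.7, 0.9, -2.3]
opening: 0.126
```

```bash
python3 - <<'E'
from h import *
go([425,244.1,104],5.25);print(ctrl.get_obs()["torque"])
E
```

```text
t 10.025 tcp [559.  256.7 103. ] tool x [ 8.e-04  2.e-04 -1.e+00] y [9.957e-01 9.220e-02 8.000e-04] F [ 0.7  0.9 -2.3] q [ 0.24  0.41  1.6  -0.    1.14  0.15]
shift [  -1.1 -134.6    0.2]
turn 0 [ 0.04 -0.01 -0.05]
turn 180 [-1.7996e+02  7.0000e-02 -1.0000e-02]
[ 0.02651599 -0.09651827 -0.00661485]
```

Emit:
{"api": "step_arm", "payload": {"motion": [[0,5,0,0,0,0,255],[0,10,0,0,0,0,255],[0,15,0,0,0,0,255],[0,20,0,0,0,0,255],[0,24,0,0,0,0,255],[0,28,0,0,0,0,255],[0,28,0,0,0,0,255]]}}

```text
time_s: 10.9
eef_pos: [0.5867, 0.2593, 0.103]
eef_rot: [0.523, 0.477, 0.522, -0.476]
wrist_force: [1.5, -0.1, -1.4]
opening: 0.13
```

Emit:
{"api": "step_arm", "payload": {"motion": [[0,2,0,0,0,0,255],[0,4,0,0,0,0,255],[0,6,0,0,0,0,255],[0,8,0,0,0,0,255],[0,8,0,0,0,0,255]]}}

```text
time_s: 11.52
eef_pos: [0.5944, 0.26, 0.1029]
eef_rot: [0.523, 0.476, 0.523, -0.476]
wrist_force: [-0.4, 0.1, -1.1]
opening: 0.122
```

Emit:
{"api": "step_arm", "payload": {"motion": [[0,2,0,0,0,0,255],[0,4,0,0,0,0,255],[0,6,0,0,0,0,255],[0,6,0,0,0,0,255]]}}

```text
time_s: 12.02
eef_pos: [0.6004, 0.2606, 0.1029]
eef_rot: [0.523, 0.476, 0.522, -0.476]
wrist_force: [-0.0, 0.9, -2.2]
opening: 0.125
```

Emit:
{"api": "step_arm", "payload": {"motion": [[0,2,0,0,0,0,255],[0,4,0,0,0,0,255],[0,5,0,0,0,0,255],[0,5,0,0,0,0,255]]}}

```text
time_s: 12.52
eef_pos: [0.6053, 0.2611, 0.103]
eef_rot: [0.523, 0.476, 0.523, -0.476]
wrist_force: [0.0, -1.1, -1.9]
opening: 0.126
```

Emit:
{"api": "step_arm", "payload": {"motion": [[0,2,0,0,0,0,255],[0,4,0,0,0,0,255],[0,4,0,0,0,0,255]]}}

```text
time_s: 12.9
eef_pos: [0.6094, 0.2614, 0.1029]
eef_rot: [0.523, 0.476, 0.522, -0.476]
wrist_force: [0.4, 0.8, -2.5]
opening: 0.127
```

Emit:
{"api": "step_arm", "payload": {"motion": [[0,2,0,0,0,0,255],[0,4,0,0,0,0,255],[0,4,0,0,0,0,255]]}}

```text
time_s: 13.28
eef_pos: [0.6134, 0.2618, 0.1029]
eef_rot: [0.523, 0.476, 0.522, -0.476]
wrist_force: [1.3, 0.6, -1.6]
opening: 0.128
```

Emit:
{"api": "step_arm", "payload": {"motion": [[0,1.5,0,0,0,0,255],[0,3,0,0,0,0,255],[0,3,0,0,0,0,255]]}}

```text
time_s: 13.65
eef_pos: [0.6163, 0.2621, 0.1029]
eef_rot: [0.523, 0.476, 0.523, -0.476]
wrist_force: [0.7, 0.6, -0.9]
opening: 0.126
```

Emit:
{"api": "step_arm", "payload": {"motion": [[0,1.5,0,0,0,0,255],[0,3,0,0,0,0,255],[0,3,0,0,0,0,255]]}}

```text
time_s: 14.02
eef_pos: [0.6191, 0.2624, 0.103]
eef_rot: [0.523, 0.476, 0.523, -0.476]
wrist_force: [-2.6, 0.3, 1.2]
opening: 0.126
```

Emit:
{"api": "step_arm", "payload": {"motion": [[0,1.5,0,0,0,0,255],[0,3,0,0,0,0,255],[0,3,0,0,0,0,255]]}}

```text
time_s: 14.4
eef_pos: [0.6222, 0.2626, 0.103]
eef_rot: [0.523, 0.476, 0.523, -0.476]
wrist_force: [-2.0, -0.5, 0.5]
opening: 0.126
```

Emit:
{"api": "step_arm", "payload": {"motion": [[0,1,0,0,0,0,255],[0,2,0,0,0,0,255],[0,2,0,0,0,0,255]]}}

```text
time_s: 14.78
eef_pos: [0.6241, 0.2628, 0.103]
eef_rot: [0.523, 0.476, 0.523, -0.476]
wrist_force: [-2.7, -0.1, 1.9]
opening: 0.125
```

Emit:
{"api": "step_arm", "payload": {"motion": [[0,1,0,0,0,0,255],[0,2,0,0,0,0,255],[0,2,0,0,0,0,255]]}}

```text
time_s: 15.15
eef_pos: [0.6261, 0.263, 0.103]
eef_rot: [0.523, 0.476, 0.523, -0.476]
wrist_force: [-4.8, -0.6, 3.1]
opening: 0.126
```

Emit:
{"api": "step_arm", "payload": {"motion": [[0,1,0,0,0,0,255],[0,2,0,0,0,0,255],[0,2,0,0,0,0,255]]}}

```text
time_s: 15.52
eef_pos: [0.628, 0.2631, 0.1027]
eef_rot: [0.523, 0.476, 0.523, -0.476]
wrist_force: [-3.2, 0.3, 1.5]
opening: 0.127
```

Emit:
{"api": "step_arm", "payload": {"motion": [[0,1,0,0,0,0,255],[0,1,0,0,0,0,255]]}}

```text
time_s: 15.78
eef_pos: [0.6289, 0.2632, 0.1027]
eef_rot: [0.523, 0.476, 0.523, -0.476]
wrist_force: [-4.5, -0.4, 0.8]
opening: 0.128
```

Emit:
{"api": "step_arm", "payload": {"motion": [[0,1,0,0,0,0,255],[0,1,0,0,0,0,255]]}}

```text
time_s: 16.02
eef_pos: [0.6299, 0.2633, 0.1027]
eef_rot: [0.523, 0.476, 0.523, -0.476]
wrist_force: [-4.9, -0.1, 0.1]
opening: 0.125
```

Emit:
{"api": "step_arm", "payload": {"motion": [[0,0.7,0,0,0,0,255],[0,0.7,0,0,0,0,255]]}}

```text
time_s: 16.27
eef_pos: [0.6306, 0.2634, 0.1027]
eef_rot: [0.523, 0.476, 0.523, -0.476]
wrist_force: [-4.2, -0.3, 0.3]
opening: 0.126
```

Emit:
{"api": "step_arm", "payload": {"motion": [[0,0.6,0,0,0,0,255],[0,0.6,0,0,0,0,255]]}}

```text
time_s: 16.52
eef_pos: [0.6313, 0.2635, 0.1028]
eef_rot: [0.523, 0.476, 0.523, -0.476]
wrist_force: [-4.3, -0.0, -0.8]
opening: 0.127
```

Emit:
{"api": "step_arm", "payload": {"motion": [[0,0.6,0,0,0,0,255],[0,0.6,0,0,0,0,255]]}}

```text
time_s: 16.77
eef_pos: [0.6317, 0.2635, 0.1028]
eef_rot: [0.522, 0.476, 0.523, -0.477]
wrist_force: [-4.8, -0.7, -0.3]
opening: 0.121
```

```bash
python3 - <<'E'
from h import *
p,d=ctrl.camera("scene");q,e=ctrl.camera("top")
a=p[250:350,310:410];b=q[180:280,170:270]
cv2.imwrite("pics/m3.png",np.clip(np.hstack([cv2.resize(a,(400,400),interpolation=2),cv2.resize(b,(400,400),interpolation=2)])[:,:,::-1]*1.5,0,255).astype(np.uint8))
go([630,263,104],5.25)
E
```

```text
t 16.875 tcp [631.7 263.5 102.8] tool x [-5.e-04 -0.e+00 -1.e+00] y [ 9.957e-01  9.240e-02 -5.000e-04] F [-4.5 -0.4  0.2] q [0.22 0.54 1.4  0.   1.2  0.13]
shift [-1.2 -1.7  0.4]
turn 0 [ 0.05 -0.    0.03]
turn 180 [-1.7995e+02 -5.0000e-02 -0.0000e+00]
```

View pics/m3.png

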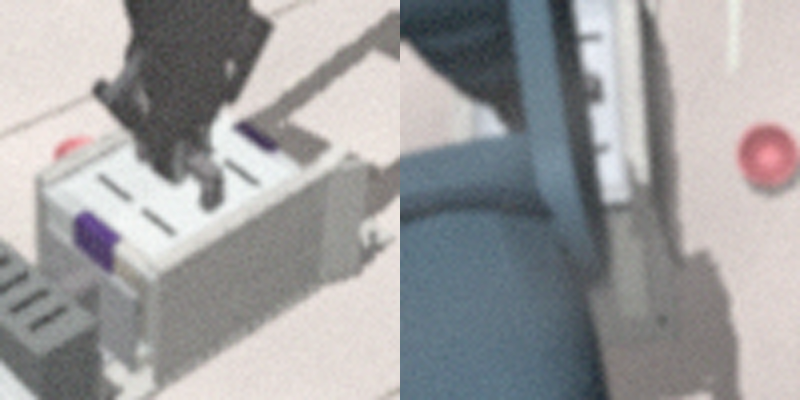

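Emit:
{"api": "step_arm", "payload": {"motion": [[0,0.5,0,0,0,0,255],[0,0.5,0,0,0,0,255]]}}

```text
time_s: 17.12
eef_pos: [0.6318, 0.2636, 0.1029]
eef_rot: [0.522, 0.476, 0.523, -0.477]
wrist_force: [-6.6, -0.8, 1.5]
opening: 0.127
```

Emit:
{"api": "step_arm", "payload": {"motion": [[0,0.5,0,0,0,0,255],[0,0.5,0,0,0,0,255]]}}

```text
time_s: 17.38
eef_pos: [0.6319, 0.2637, 0.1029]
eef_rot: [0.522, 0.476, 0.523, -0.477]
wrist_force: [-8.5, -0.2, 2.9]
opening: 0.13
```

Emit:
{"api": "step_arm", "payload": {"motion": [[0,-1,0,0,0,0,255],[0,-2.5,0,0,0,0,255],[0,-3.5,0,0,0,0,255],[0,-3.5,0,0,0,0,255]]}}

```text
time_s: 17.88
eef_pos: [0.6294, 0.2633, 0.1028]
eef_rot: [0.523, 0.476, 0.523, -0.476]
wrist_force: [-2.4, 0.8, -1.9]
opening: 0.124
```

Emit:
{"api": "step_arm", "payload": {"motion": [[0,-0.7,0,0,0,0,255],[0,-0.7,0,0,0,0,255]]}}

```text
time_s: 18.12
eef_pos: [0.6287, 0.2632, 0.1028]
eef_rot: [0.523, 0.476, 0.523, -0.476]
wrist_force: [-3.4, 0.3, -2.8]
opening: 0.125
```

Emit:
{"api": "step_arm", "payload": {"motion": [[0,-0.7,0,0,0,0,255],[0,-0.7,0,0,0,0,255]]}}

```text
time_s: 18.38
eef_pos: [0.628, 0.2631, 0.1028]
eef_rot: [0.523, 0.476, 0.523, -0.476]
wrist_force: [-2.8, -0.4, -2.8]
opening: 0.125
```

Emit:
{"api": "step_arm", "payload": {"motion": [[0,-0.7,0,0,0,0,255],[0,-0.7,0,0,0,0,255]]}}

```text
time_s: 18.62
eef_pos: [0.6277, 0.263, 0.103]
eef_rot: [0.523, 0.477, 0.522, -0.476]
wrist_force: [0.2, -0.2, -4.9]
opening: 0.125
```

Emit:
{"api": "step_arm", "payload": {"motion": [[0,-0.7,0,0,0,0,255],[0,-0.7,0,0,0,0,255]]}}

```text
time_s: 18.88
eef_pos: [0.6272, 0.263, 0.1032]
eef_rot: [0.523, 0.477, 0.522, -0.476]
wrist_force: [1.3, 0.5, -3.7]
opening: 0.128
```

The tub stops against the tongue when pulled back, so it is latched. I'll ease it in 1.5 mm, release and lift away.

Emit:
{"api": "step_arm", "payload": {"motion": [[0.3,1,0,0,0,0,255],[0.3,1.2,0,0,0,0,255],[0.3,1.2,0,0,0,0,200],[0.3,1.2,0,0,0,0,120],[0.3,1.2,0,0,0,0,0],[0.3,1.2,0,0,0,0,0],[0.3,1.2,0,0,0,0,0],[0.3,1.2,0,0,0,0,0]]}}

```text
time_s: 19.88
eef_pos: [0.6278, 0.2631, 0.1026]
eef_rot: [0.523, 0.476, 0.523, -0.476]
wrist_force: [0.2, -0.5, -0.9]
opening: 0.998
```

Emit:
{"api": "step_arm", "payload": {"motion": [[-10,0,0,0,0,0,0],[-30,0,0,0,0,0,0],[-60,0,0,0,0,0,0],[-100,0,0,0,0,0,0],[-140,-40,20,0,0,0,0],[-170,-90,60,0,0,0,0],[-180,-130,110,0,0,0,0],[-180,-160,160,0,0,0,0],[-180,-190,220,0,0,0,0],[-180,-200,260,0,0,0,0]]}}

```text
time_s: 21.12
eef_pos: [0.4519, -0.0158, 0.2848]
eef_rot: [0.524, 0.477, 0.521, -0.476]
wrist_force: [0.9, -0.1, 0.2]
opening: 1.002
```

```bash
python3 - <<'E'
from h import *
p,d=ctrl.camera("scene");q,e=ctrl.camera("top");P=cloud("top",e);h=P[...,2]
a=p[240:360,290:410];b=q[150:280,160:290]
cv2.imwrite("pics/m4.png",np.clip(np.hstack([cv2.resize(a,(400,400),interpolation=2),cv2.resize(b,(400,400),interpolation=2)])[:,:,::-1]*1.5,0,255).astype(np.uint8))
pm=(q[...,2].astype(int)>q[...,1]+25);k,l,s,c=cv2.connectedComponentsWithStats(pm.astype(np.uint8))
for j in range(1,k):
    if s[j,4]>12 and 185<c[j,0]<245 and 150<c[j,1]<270: print("clip",c[j],ray("top",c[j],.094)*1000)
go([630,263,104],5.25)
E
```

```text
clip [204.94339623 178.8490566 ] [[696.5406607  270.70619594  94.        ]]
clip [208.25490196 232.05882353] [[563.30567903 258.25454921  94.        ]]
t 21.225 tcp [452.3 -18.3 284.7] tool x [ 0.003  -0.0026 -1.    ] y [0.9962 0.0868 0.0027] F [-0.4  0.5 -0.9] q [-0.3  -0.15  1.83 -0.    1.45 -0.39]
shift [ 180.5  201.  -265.3]
turn 0 [-0.27  0.16 -0.16]
turn 180 [179.73  -0.24  -0.26]
```

View pics/m4.png

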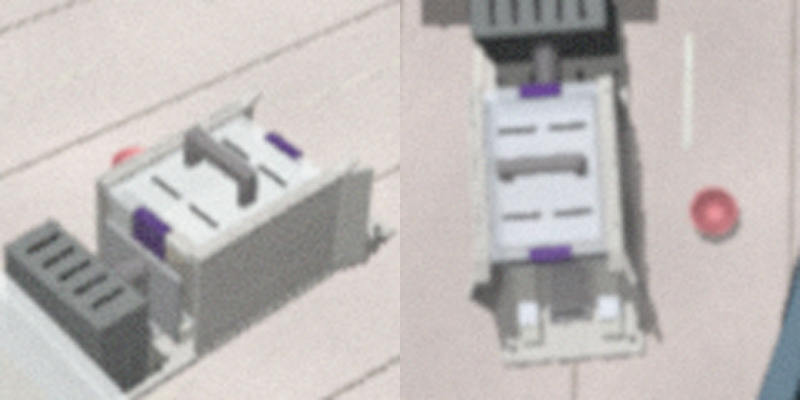

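Emit:
{"api": "step_arm", "payload": {"motion": [[0,0,0,0,0,0,0],[0,0,0,0,0,0,0]]}}

```text
time_s: 21.48
eef_pos: [0.4531, -0.0132, 0.2833]
eef_rot: [0.523, 0.476, 0.523, -0.476]
wrist_force: [-0.6, 0.3, -0.3]
opening: 1.001
```

```bash
python3 -c "
from bench import ctrl
print(ctrl.hand_in())"
```

```text
the job is handed in; nothing more can be done
None
```

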